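Lift a bush by its flange with the spring tongs set to the line

ROBOT

A 6-joint arm with a two-finger parallel gripper is mounted at the origin on a cart in front of the work surface, level with it; the furniture and walls round the work are solid. World frame = base frame: x ahead of the robot, y to its left, z up, the work surface at z = 0. Lengths are in mm, angles in rad, forces in N, time in s.
With the tool pointing down it reaches from about 425 to 1125 mm from the base axis. Payload 14.9 kg.
Tool frame: the origin (TCP) lies at the very end of the fingers, on their centre line; the grasp point (between the pads) lies 19 mm behind it; z points along the fingers, y is the line along which they close (so a half turn about z gives the same grasp; the last joint's range is limited). The gripper opens to 91 mm and grips with 3 to 60 N. Pads are 32 mm wide; open, the fingers measure 118 mm over their backs; the gripper's body (76 mm by 178 mm) begins 60 mm behind the grasp point.
Start: joints at [-1.202, 0.379, 1.734, -0, 1.028, -0.033], TCP at [273.75, -644.266, 213.932] pointing down, gripper open.
Joint ranges: [-2.77, 2.77], [-0.74, 2.19], [0, 2.66], [-1.06, 4.2], [0.31, 2.87], [-3.08, 3.08]. Speed limits (rad/s): [1.89, 1.89, 2.39, 3.14, 3.14, 3.14].

INTERFACE

Orientations are given as a 3x3 rotation matrix whose columns are the frame's x, y, z axes.
In Python, from station import env gives the robot as it stands.
- The arm moves only by the tool servo_tool, never from a script. Its argument "rows" is a list of rows, each a list of 7 numbers: the shift along the tool's x, y, z in mm, then the turn, a rotation vector about the tool's x, y, z in rad, then the closure, from 0 (fully open) to 1 (shut). In form: [[x, y, z, ax, ay, az, hand], ...]. A call has 1 to 5 rows; each row shifts and turns the commanded pose from where the row before left it, along the tool's axes as they then stand; what a row does not reach is not made up. A row lasts 1/12 s, in which the tool goes at most 41.7 mm and 7.16 degrees, less where a joint would pass 70% of its speed; a pose out of reach is approached as far as the arm can. A call is refused whole if a number of a shift passes 41.7 or a number of a turn 0.125, either way. A call with a gripper value outside its range is refused whole. The fingers move at their own pace and stop on an object; "grip_force" is the grip in N (left out, the last holds). Time passes only in rows, so rows that do not move let the fingers close. It gives the time, the measured TCP pose, the force, the opening and the grip force at its end, in the units of the state.
- env.get_obs(): the state, without advancing time (a new reading comes with each control period).
- env.get_image(name): name is "scene" or "top"; returns a dict with "color" (420x560x3 uint8, red, green, blue), "vertical_fov" (degrees; the focal length in pixels is half the picture's height over the tangent of half this angle, whatever the lens; pixels are square), "cx", "cy" (the principal point, pixels), "k1" (the pictures are not rectified: a ray, as slopes to the right and down, at radius r is drawn at 1 + k1 r^2 times it, then the intrinsics apply), "pose" (4x4, takes a point from camera to world coordinates). Camera axes: x right, y down, z forward; pixel columns grow to the right and rows downward; lengths in mm; the calibration is good to about 2 mm. A picture is of the moment at which its call begins. There is no depth.
- env.finish_job(): hands the job in; it is judged then, once.
The state is a dict: "clock": time; "q": joint angles; "dq": joint speeds; "joint_torque": joint torques, N m; "ee_pos": TCP position; "eef_rot": TCP orientation; "force": force on the tool from outside, world axes, zero at the start; "torque": the same for the moment, N m; "opening": finger opening in mm; "grip_force": force on a finger pad.
Only numpy, scipy, OpenCV 4.12 (cv2) and the standard library are available. Lean on these libraries where they do the work, as an engineer would, in place of code of your own. Each camera call takes 0.05 s, during which the arm holds its last target. There are 200 camera calls.

TASK

Pick up the spring tongs by their grips and squeeze them until the outer edge of the right arm comes to the long line on the scale bar, which sets the tips 30 mm apart. Keep the gap on that line while you slide the tips under the flange of the one bush on the rack whose barrel passes between them, and lift that bush by its flange well clear of its dowel; the gripper itself must not touch it, and the other bushes and the things on the bench stay as they are. Finish still holding the tongs in the air, squeezed steadily to the line, with the bush hanging upright from the tips and touching nothing else.

Things in the scene. Friction and masses are not known exactly. Their poses are not given: they have to be found in the camera images.
- tongs: Plain steel spring tongs, 257 mm long, 22 mm tall, 0.13 kg, lying flat on the bench. Origin: on the underside midway between the two black grip scales; x points to the tips, y to the left arm, z up. Bow at x = -120 to -137 mm; grip scales on the outsides of the arms from x = -26 to 26 mm, z 0 to 22 mm; flat tip blades from x = 58 to 121 mm, z 8 to 14 mm, each 7 mm wide
- tip_left (a point): Inner face of the left tip blade at its top edge (14 mm above the tongs' underside), 95 mm ahead of the tongs' origin. The distance from tip_left to tip_right is the tip gap: 66 mm free, 30 mm at the mark, where the arms and tip blades are parallel
- tip_right (a point): Inner face of the right tip blade, at its top edge, 95 mm ahead of the tongs' origin
- tongs_left (a joint): Hinge of the left arm at the bow, 120 mm behind the origin, sprung open: 0 rad free, 0.084 rad at the mark, growing as it is squeezed. Over the grips the tongs measure 60 mm free (65 mm at their front ends), 40 mm at the mark, where the grips' outer faces are parallel; the tip gap changes 1.8 mm per mm there. Each grip pushes back with 22 N at the mark
- tongs_right (a joint): Hinge of the right arm, likewise: 0 rad free, 0.084 rad at the mark. The two arms are not coupled; held between two fingers they settle about evenly
- long_line (a point): Middle of the long engraved line on the flat aluminium scale bar, which is riveted to the left arm 50 mm ahead of the tongs' origin and lies across the right arm, reaching 52 mm to the right of the middle (top 19 mm above the underside). The gap is right when the outer edge of the right arm is on this line; the other lines are shorter
- rack: Wooden bush rack fixed to the bench, 70 x 240 x 20 mm, with three upright steel dowels (10 mm thick, 26 mm tall) in a row along its y axis at y = -78, 0 and +78 mm. Origin: centre of its underside; x points away from the robot, z up. The steel parts cabinet (drawers shut) stands close behind it to the right, and the tall service cabinet to its left: keep the arm and the tips clear of both
- slim_bush: Plain aluminium top-hat bush standing on one of the dowels, flange up: barrel 18 mm in diameter, flange 46 mm in diameter and 5 mm thick, bore 13 mm, 48 mm tall in all, 0.02 to 0.042 kg. Origin: centre of its lower end, on the rack's top; the flange's underside is 43 mm above it. The only bush whose barrel passes between the tips at the mark
- stout_bush_a: Plain aluminium top-hat bush on another dowel: barrel 36 mm in diameter, flange 58 mm in diameter and 5 mm thick, bore 15 mm, 48 mm tall. Origin: centre of its lower end. Its barrel is too thick for the tips at the mark
- stout_bush_b: The same kind of stout bush on the third dowel; origin likewise
- nut_a: loose wheel nut, 21 mm wide and 10 mm tall, a bystander
- nut_b: second loose wheel nut, a bystander
- plug: loose spark plug lying on its side, 64 x 21 x 18 mm, a bystander
- plug_b: second spark plug lying on its side, a bystander
Not all that is in view belongs to the job. What is shaped like the stout_bush_b but black is not meant.

How it is judged:
By the outcome, as a careful person would: the job done as asked, in the order asked, and still so for the second after the job is handed in, while the arm keeps its last pose, push and grip.
It also fails if it takes over 61 s, if anything falls off the work surface, if the arm or the gripper's body presses on something with over 40 N, if the wrist force passes 120 N, or if a joint passes its speed limit or range.

## Working session

There is one attempt and no reset: what is moved stays moved. The work goes in short steps, Python scripts to look and compute and a tool call to move; the robot and the scene stay as the last step left them, time stands still between calls to the robot, and variables do not carry over. Pictures are saved under pics/ and viewed, at most 10 in all, crops included, and the job is handed in when it is done.

Besides the shell and the picture viewer there is one more tool, called after "Emit:" as a command line: name --pt "numbers of a row" for each row, then --argument value for the rest. servo_tool: Moves the arm, as the interface text tells. Its arguments: {"type":"object","properties":{"rows":{"type":"array","items":{"type":"array","items":{"type":"number"}}},"grip_force":{"type":"number"}},"required":["rows"]}

```bash
mkdir -p pics
cat > h.py <<'E'
import numpy as np, cv2
from station import env
def grab(n):
    d=env.get_image(n); d=dict(d); return d
def f(d): return d["color"].shape[0]/2/np.tan(np.radians(d["vertical_fov"])/2)
def ray(d,u,v):
    F=f(d); p=np.array([(u-d["cx"])/F,(v-d["cy"])/F]); s=p.copy()
    for _ in range(30): s=p/(1+d["k1"]*(s@s))
    P=np.array(d["pose"]); return P[:3,3],P[:3,:3]@np.array([s[0],s[1],1])
def onz(d,u,v,z):
    o,r=ray(d,u,v); return o+r*(z-o[2])/r[2]
def proj(d,X):
    P=np.array(d["pose"]); c=P[:3,:3].T@(np.array(X,float)-P[:3,3]); s=c[:2]/c[2]; s=s*(1+d["k1"]*(s@s)); return s*f(d)+[d["cx"],d["cy"]]
def save(d,name,box=None,k=1):
    im=cv2.cvtColor(d["color"],cv2.COLOR_RGB2BGR)
    if box: u0,v0,u1,v1=box; im=im[v0:v1,u0:u1]
    cv2.imwrite("pics/"+name,cv2.resize(im,None,fx=k,fy=k,interpolation=cv2.INTER_CUBIC))
E
python3 - <<'E'
from h import *
import pickle
np.set_printoptions(precision=3,suppress=True)
D={n:grab(n) for n in("top","scene")}
pickle.dump(D,open("d0.pkl","wb"))
for n in D:
    d=D[n];save(d,n+"0.png",k=1.4);print(n,d["pose"],d["vertical_fov"],d["cx"],d["cy"],d["k1"])
print(env.get_obs())
E
```

```text
top [[   0.002   -0.995    0.095  384.245]
 [  -1.      -0.004   -0.02  -203.327]
 [   0.02    -0.095   -0.995 1033.096]
 [   0.       0.       0.       1.   ]] 51.30956246373863 282.4721839543523 211.76618288488223 -0.05601199863790389
scene [[   0.533   -0.595    0.601 -343.286]
 [  -0.846   -0.366    0.387 -748.754]
 [  -0.01    -0.715   -0.699 1011.278]
 [   0.       0.       0.       1.   ]] 46.31827612361812 281.1825887440423 211.13732512593197 -0.13952162250169486
{'clock': 0.1, 'q': array([-1.202,  0.379,  1.735, -0.   ,  1.029, -0.033]), 'dq': array([ 0.001, -0.001, -0.001, -0.001, -0.001, -0.001]), 'joint_torque': array([ -0.002, -76.505, -43.529,   0.065,   0.04 ,  -0.   ]), 'ee_pos': array([ 273.647, -643.913,  213.371]), 'eef_rot': array([[ 0.92 ,  0.391, -0.   ],
       [ 0.391, -0.92 ,  0.001],
       [ 0.   , -0.001, -1.   ]]), 'force': array([ 0.233, -0.392,  0.724]), 'torque': array([-0.045, -0.024, -0.039]), 'grip_force': 0.0, 'opening': 90.91770366296399}
```

View pics/top0.png

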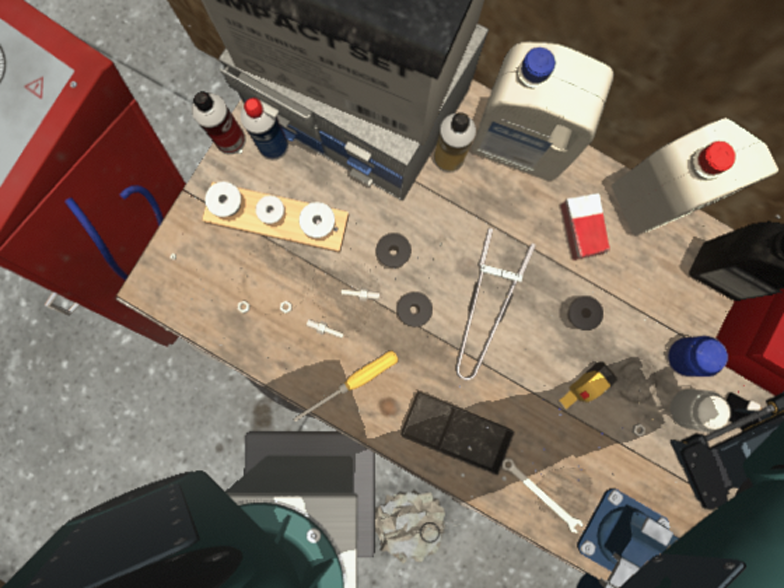

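View pics/scene0.png

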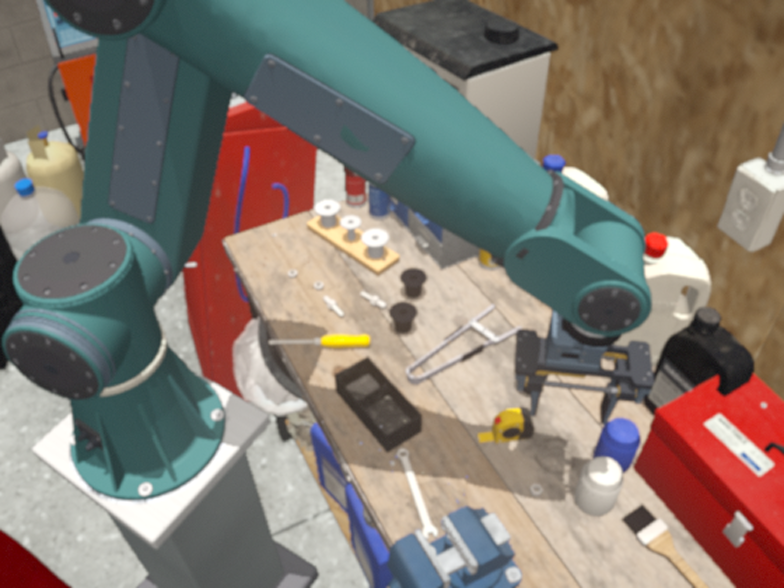

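The top view shows three aluminium bushes on the rack at about (223,199), (270,209) and (317,220) in the 1.4x picture. The middle one has the smallest flange, so it looks like the slim bush. The black ones at (393,250) and (414,309) are decoys. The tongs run from the bow at (466,376) to the tips at (490,232) and (532,246), with the scale bar near (500,271). Next I'll measure these and enlarge both areas.

```bash
cat > m.py <<'E'
from h import *
import pickle
np.set_printoptions(precision=1,suppress=True)
D=pickle.load(open("d0.pkl","rb")); d=D["top"]
im=d["color"]; hsv=cv2.cvtColor(im,cv2.COLOR_RGB2HSV)
m=((hsv[...,1]<45)&(hsv[...,2]>150)).astype(np.uint8)*255
m[:110]=0;m[280:]=0
cs,_=cv2.findContours(m,cv2.RETR_EXTERNAL,cv2.CHAIN_APPROX_NONE)
for c in cs:
    a=cv2.contourArea(c)
    if a<25: continue
    (u,v),(w,h),t=cv2.minAreaRect(c)
    p=onz(d,u,v,68); q=onz(d,u,v,15); print("px",np.array([u,v,w,h,t,a]),"z68",p,"z15",q,"diam", 2*np.sqrt(a/np.pi)*(1033-68)/f(d))
a=im[130:175,140:245]; b=im[155:275,320:390]
bgr=lambda x,k:cv2.cvtColor(cv2.resize(x,None,fx=k,fy=k,interpolation=cv2.INTER_CUBIC),cv2.COLOR_RGB2BGR)
A=bgr(a,4);B=bgr(b,5);C=np.zeros((600,800,3),np.uint8)
C[:600,:350]=B; C[:180,360:780]=A
s=bgr(cv2.cvtColor(m,cv2.COLOR_GRAY2RGB)[155:275,320:390],3);C[200:560,400:610]=s
cv2.imwrite("pics/c1.png",C)
E
python3 m.py
```

```text
px [155.4 275.   20.5  13.7  32.7 119. ] z68 [336.1  55.1  68. ] z15 [333.5  69.3  15. ] diam 27.16723233582689
px [122.5 268.    8.9   7.5  56.3  45. ] z68 [350.9 128.1  68. ] z15 [349.  146.3  15. ] diam 16.70621910956936
px [168.9 268.   22.4   7.8  50.2  53.5] z68 [351.5  25.9  68. ] z15 [349.7  38.5  15. ] diam 18.2158233998944
px [107.5 265.   13.3  10.3  84.3  50. ] z68 [357.3 161.6  68. ] z15 [355.8 181.6  15. ] diam 17.609901158689755
px [  9.3 263.1  25.5  10.   84.3 110. ] z68 [359.4 383.1  68. ] z15 [358.1 415.3  15. ] diam 26.119704466195824
px [ 89.6 242.1   6.9  10.8  56.3  46.5] z68 [407.1 203.4  68. ] z15 [408.4 225.8  15. ] diam 16.982373671000918
px [ 83.2 237.    5.8  10.3  33.7  33.5] z68 [418.4 218.2  68. ] z15 [420.3 241.4  15. ] diam 14.414325326168106
px [231.8 234.5  26.5   6.3  15.3  79. ] z68 [ 425.5 -110.9   68. ] z15 [ 427.7 -105.9   15. ] diam 22.135302521848217
px [203.5 218.5   7.    7.   90.   39.5] z68 [460.6 -48.   68. ] z15 [464.7 -39.5  15. ] diam 15.652022516814558
px [173.8 218.8   7.8   7.1  45.   41.5] z68 [459.7  17.8  68. ] z15 [463.9  30. 
[... 1273 characters left out ...]
83412259184
px [522.7 122.6  24.   60.9  68.2 945. ] z68 [ 687.7 -783.2   68. ] z15 [ 704.3 -815.1   15. ] diam 76.55751364611933
px [488. 116.  12.   8.  90.  40.] z68 [ 701.8 -699.9   68. ] z15 [ 719.2 -727.2   15. ] diam 15.750774427153042
px [286.  113.5   7.   16.   90.   56.5] z68 [ 700.6 -230.1   68. ] z15 [ 718.  -231.5   15. ] diam 18.719581706471697
px [139.3 112.7   9.   11.7  32.   39. ] z68 [701.1 103.4  68. ] z15 [718.5 120.3  15. ] diam 15.552643591321756
px [130.4 117.2  16.   10.2  68.2  76. ] z68 [690.4 123.2  68. ] z15 [707.2 141.2  15. ] diam 21.710944258705343
px [  2.  117.8  11.8  26.1  32.5 141. ] z68 [690.3 422.3  68. ] z15 [707.1 456.7  15. ] diam 29.572052770632617
```

View pics/c1.png

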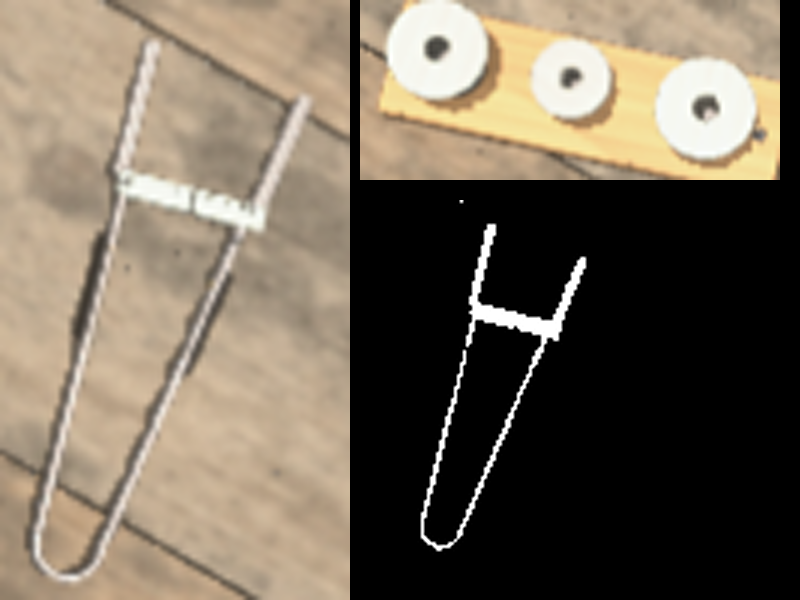

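The crop confirms it: the flanges measure about 54, 42 and 54 mm, and the spacing comes to 77 mm against 78 expected. The slim bush is therefore the middle one, at pixel (192.5,149.5). In the tongs crop I see:
- tips at (350.6,163) and (380.8,174.6)
- bow end at (333.6,270.6)
- black grips at about (340.6,201)–(336,223) on the left and (366,210)–(358,230) on the right

```bash
cat > m2.py <<'E'
from h import *
import pickle
np.set_printoptions(precision=2,suppress=True)
D=pickle.load(open("d0.pkl","rb")); d=D["top"]; im=d["color"]
P=lambda u,v,z: onz(d,u,v,z)[:2]
hsv=cv2.cvtColor(im,cv2.COLOR_RGB2HSV).astype(int)
tl,tr=P(350.6,163,14),P(380.8,174.6,14); bow=P(333.6,270.6,18)
ax=(tl+tr)/2-bow; L=np.linalg.norm(ax); ax/=L
print("tips",tl,tr,"gap c-c",np.linalg.norm(tl-tr),"bow",bow,"L",L,"yaw",np.degrees(np.arctan2(ax[1],ax[0])))
print("origin from tips",(tl+tr)/2-121*ax,"from bow",bow+137*ax)
lf,lr,rf,rr=P(340.6,201.4,15),P(336,223,15),P(366,210,15),P(358,230,15)
print("grips",(lf+lr+rf+rr)/4,lf,lr,rf,rr,"widths",np.linalg.norm(lf-rf),np.linalg.norm(lr-rr),"len",np.linalg.norm(lf-lr))
# mask-based axis: bright mask component, left and right edge midline in tongs frame
m=((hsv[...,1]<45)&(hsv[...,2]>150)).astype(np.uint8); n,lab=cv2.connectedComponents(m,connectivity=8)
k=lab[m.shape[0]*0+219-0,:] 
ids=[lab[y,x] for y in range(160,275) for x in range(325,390) if lab[y,x]]; k=max(set(ids),key=ids.count)
v,u=np.where(lab==k); X=np.array([P(a,b,16) for a,b in zip(u,v)])
o=(tl+tr)/2-121*ax
for it in range(4):
    lt=np.array([-ax[1],ax[0]]); xs=(X-o)@ax; ys=(X-o)@lt; mid=[]
    for c in list(range(-105,35,10))+list(range(65,115,10)):
        s=abs(xs-c)<5; a=ys[s&(ys>0)]; b=ys[s&(ys<0)]
        if len(a) and len(b): mid.append((c,(a.mean()+b.mean())/2))
    mid=np.array(mid); pf=np.polyfit(mid[:,0],mid[:,1],1); o=o+lt*pf[1]; t=np.arctan(pf[0]); ax=np.array([[np.cos(t),-np.sin(t)],[np.sin(t),np.cos(t)]])@ax
print("axis yaw",np.degrees(np.arctan2(ax[1],ax[0])),"o",o,"x range",((X-o)@ax).min(),((X-o)@ax).max(), "mid res",(mid[:,1]-np.polyval(pf,mid[:,0])).std())
# second view check
s=D["scene"]
for z,p in((14,tl),(14,tr),(18,bow),(68,[615.9,-20.1]),(22,o)): print(proj(s,[*p,z])*1.4)
E
python3 m2.py
```

```text
tips [ 598.6  -385.51] [ 571.18 -457.46] gap c-c 77.00087426048242 bow [ 344.8  -342.11] L 252.86959256699106 yaw -18.2950203367658
origin from tips [ 470.01 -383.5 ] from bow [ 474.88 -385.11]
grips [ 471.77 -382.59] [ 506.35 -360.39] [ 455.37 -349.03] [ 486.26 -420.29] [ 439.1  -400.66] widths 63.18005425776175 54.134343250107996 len 52.228971723179065
axis yaw -19.286639901807185 o [ 471.04 -380.39] x range -133.87890734732767 121.90398467000695 mid res 0.46183033062654855
[493.74 305.04]
[520.06 326.79]
[411.56 377.82]
[350.54 221.79]
[462.4  341.04]
```

The tongs' origin is at about (471.5, -382.5) with yaw about -19°. The sizes agree with those given, and the reprojection matches the scene view. I'll move above them now.

Emit:
servo_tool --pt "28.4 -16.3 0 0 0 0 0" --pt "28.4 -16.3 0 0 0 0 0" --pt "28.4 -16.3 0 0 0 0 0" --pt "28.4 -16.3 0 0 0 0 0" --pt "28.4 -16.3 0 0 0 0 0"

```text
clock: 0.52
ee_pos: [373.1, -512.2, 213.6]
eef_rot: [[0.92, 0.391, -0.0], [0.391, -0.92, 0.0], [-0.0, -0.001, -1.0]]
force: [0.1, -1.6, 0.6]
opening: 91.4
grip_force: 0.0
```

Emit:
servo_tool --pt "28.4 -16.3 0 0 0 0 0" --pt "28.4 -16.3 0 0 0 0 0" --pt "28.4 -16.3 0 0 0 0 0" --pt "28.4 -16.3 0 0 0 0 0" --pt "28.4 -16.3 0 0 0 0 0"

```text
clock: 0.93
ee_pos: [472.0, -381.7, 213.7]
eef_rot: [[0.92, 0.391, -0.0], [0.391, -0.92, 0.0], [-0.0, -0.0, -1.0]]
force: [0.8, -0.9, 0.2]
opening: 91.2
grip_force: 0.0
```

Emit:
servo_tool --pt "0 0 20 0 0 0.12 0" --pt "0 0 20 0 0 0.12 0" --pt "0 0 20 0 0 0.12 0" --pt "0 0 20 0 0 0.12 0" --pt "0 0 20 0 0 0.12 0"

```text
clock: 1.35
ee_pos: [471.3, -382.9, 112.9]
eef_rot: [[0.979, -0.202, -0.0], [-0.202, -0.979, 0.0], [-0.0, -0.0, -1.0]]
force: [0.1, -0.9, -0.8]
opening: 91.5
grip_force: 0.0
```

Emit:
servo_tool --pt "0 0 20 0 0 0.12 0" --pt "0 0 0 0 0 0 0" --pt "0 0 0 0 0 0 0"

```text
clock: 1.6
ee_pos: [470.8, -382.7, 93.3]
eef_rot: [[0.951, -0.309, -0.002], [-0.309, -0.951, 0.001], [-0.002, -0.001, -1.0]]
force: [0.5, -1.0, -0.2]
opening: 91.4
grip_force: 0.0
```

```bash
cat > go.py <<'E'
import sys
from h import *
def delta(target,yaw,x_off=0):
    """tool-frame shift/turn from measured pose to TCP target, tool x at world yaw (deg), tool z down"""
    o=env.get_obs(); R=np.array(o["eef_rot"]); c,s=np.cos(np.radians(yaw)),np.sin(np.radians(yaw))
    T=np.array([[c,s,0],[s,-c,0],[0,0,-1.]])
    rv=cv2.Rodrigues(R.T@T)[0].ravel()
    np.set_printoptions(precision=4,suppress=True)
    print("t",round(o["clock"],2),"pos",o["ee_pos"],"yaw",np.degrees(np.arctan2(R[1,0],R[0,0])),"tool shift",R.T@(np.array(target)-o["ee_pos"]),"turn",rv,"force",o["force"],"open",o["opening"],"grip",o["grip_force"],"q",o["q"])
if __name__=="__main__":
    a=list(map(float,sys.argv[1:])); delta(a[:3],a[3])
E
python3 go.py 471.5 -382.5 3.5 -19
```

```text
t 1.6 pos [ 470.8455 -382.7238   93.2807] yaw -18.015394780613114 tool shift [ 0.7382 -0.3363 89.7797] turn [-0.0009  0.0021  0.0172] force [ 0.5156 -0.989  -0.2011] open 91.35286318574013 grip 0.0 q [-0.7209  0.4039  1.9682 -0.      0.7718  1.1643]
```

Emit:
servo_tool --pt "0.7 -0.3 20 0 0 0.017 0" --pt "0 0 20 0 0 0 0" --pt "0 0 20 0 0 0 0" --pt "0 0 15 0 0 0 0" --pt "0 0 10 0 0 0 0"

```text
clock: 2.02
ee_pos: [472.4, -383.4, 9.0]
eef_rot: [[0.946, -0.325, 0.0], [-0.325, -0.946, -0.0], [0.0, 0.0, -1.0]]
force: [-0.3, -0.2, 0.3]
opening: 90.9
grip_force: 0.0
```

Emit:
servo_tool --pt "0 0 4.8 0 0 0 0" --pt "0 0 0 0 0 0 0" --pt "0 0 0 0 0 0 0.25" --pt "0 0 0 0 0 0 0.3" --pt "0 0 0 0 0 0 0.35" --grip_force 40

```text
clock: 2.43
ee_pos: [472.6, -383.5, 5.1]
eef_rot: [[0.944, -0.329, 0.001], [-0.329, -0.944, -0.001], [0.001, 0.0, -1.0]]
force: [0.5, -0.8, -0.7]
opening: 74.3
grip_force: 0.0
```

Emit:
servo_tool --pt "0 0 0 0 0 0 0.4" --pt "0 0 0 0 0 0 0.45" --pt "0 0 0 0 0 0 0.5" --pt "0 0 0 0 0 0 0.5" --pt "0 0 0 0 0 0 0.5"

```text
clock: 2.85
ee_pos: [472.6, -383.4, 4.7]
eef_rot: [[0.944, -0.329, 0.001], [-0.329, -0.944, -0.0], [0.001, 0.0, -1.0]]
force: [0.5, 1.4, 7.0]
opening: 46.0
grip_force: 16.6
```

Emit:
servo_tool --pt "0 0 0 0 0 0 0.5" --pt "0 0 0 0 0 0 0.5" --pt "0 0 0 0 0 0 0.5"

```text
clock: 3.1
ee_pos: [472.6, -383.3, 4.6]
eef_rot: [[0.944, -0.329, 0.001], [-0.329, -0.944, -0.0], [0.001, 0.0, -1.0]]
force: [1.3, 2.4, 7.0]
opening: 46.1
grip_force: 17.0
```

Emit:
servo_tool --pt "0 0 0 0 0 0 0.52" --pt "0 0 0 0 0 0 0.54" --pt "0 0 0 0 0 0 0.56" --pt "0 0 0 0 0 0 0.565" --pt "0 0 0 0 0 0 0.565"

```text
clock: 3.52
ee_pos: [472.6, -383.3, 4.7]
eef_rot: [[0.944, -0.329, 0.001], [-0.329, -0.944, -0.0], [0.001, 0.0, -1.0]]
force: [1.2, 2.0, 6.7]
opening: 40.1
grip_force: 23.4
```

Emit:
servo_tool --pt "0 0 0 0 0 0 0.565" --pt "0 0 -5 0 0 0 0.565" --pt "0 0 -15 0 0 0 0.565" --pt "0 0 -25 0 0 0 0.565" --pt "0 0 -30 0 0 0 0.565"

```text
clock: 3.93
ee_pos: [471.1, -382.2, 78.7]
eef_rot: [[0.944, -0.329, -0.003], [-0.329, -0.944, 0.002], [-0.003, -0.001, -1.0]]
force: [0.4, -0.0, -1.6]
opening: 39.8
grip_force: 21.5
```

Emit:
servo_tool --pt "0 0 -30 0 0 0 0.565" --pt "0 0 -30 0 0 0 0.565" --pt "0 0 -20 0 0 0 0.565" --pt "0 0 0 0 0 0 0.565"

```text
clock: 4.27
ee_pos: [473.7, -384.5, 163.7]
eef_rot: [[0.944, -0.329, 0.004], [-0.329, -0.944, -0.004], [0.005, 0.002, -1.0]]
force: [0.1, -0.9, -0.4]
opening: 39.8
grip_force: 21.5
```

```bash
python3 go.py 430 -300 400 90
python3 - <<'E'
from h import *
d=grab("scene"); save(d,"s1.png",(300,120,500,270),4)
E
```

```text
t 4.27 pos [ 473.7019 -384.4635  163.6696] yaw -19.198369101289746 tool shift [ -67.7605  -64.8641 -236.8484] turn [ 0.0067 -0.0015 -1.9059] force [ 0.1339 -0.9365 -0.39  ] open 39.766267153748565 grip 21.487517952919006 q [-0.72    0.3025  1.9473 -0.      0.8859  1.1859]
```

View pics/s1.png

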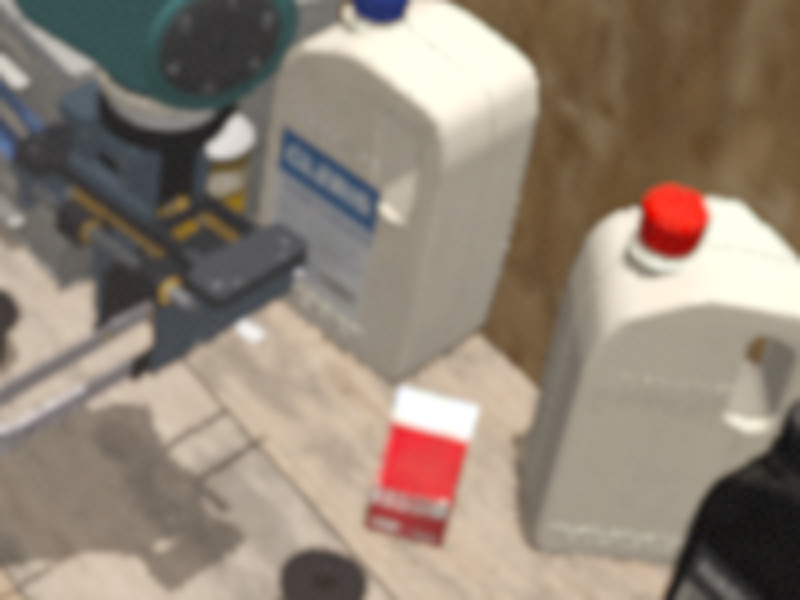

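The scene crop shows the tongs held between the fingers at (120,330), with the bar hidden behind the gripper. I'll bring the bar up under the top camera to read the line.

Emit:
servo_tool --pt "-8.5 -8 -28 0 0 0 0.565" --pt "-8.5 -8 -28 0 0 0 0.565" --pt "-8.5 -8 -28 0 0 0 0.565" --pt "-8.5 -8 -28 0 0 0 0.565" --pt "-8.5 -8 -28 0 0 0 0.565"

```text
clock: 4.73
ee_pos: [444.2, -330.4, 298.5]
eef_rot: [[0.944, -0.329, -0.002], [-0.329, -0.944, 0.002], [-0.003, -0.001, -1.0]]
force: [0.7, -0.5, -1.1]
opening: 39.8
grip_force: 21.3
```

Emit:
servo_tool --pt "-8.5 -8 -28 0 0 0 0.565" --pt "-8.5 -8 -28 0 0 0 0.565" --pt "-8.5 -8 -28 0 0 0 0.565" --pt "0 0 0 0 0 -0.1 0.565" --pt "0 0 0 0 0 -0.12 0.565"

```text
clock: 5.15
ee_pos: [429.1, -300.1, 383.5]
eef_rot: [[0.994, -0.111, 0.001], [-0.111, -0.994, -0.001], [0.001, 0.001, -1.0]]
force: [-0.1, -0.3, -2.3]
opening: 39.8
grip_force: 21.3
```

Emit:
servo_tool --pt "0 0 0 0 0 -0.12 0.565" --pt "0 0 0 0 0 -0.12 0.565" --pt "0 0 0 0 0 -0.12 0.565" --pt "0 0 0 0 0 -0.12 0.565" --pt "0 0 0 0 0 -0.12 0.565"

```text
clock: 5.57
ee_pos: [428.6, -300.0, 381.2]
eef_rot: [[0.882, 0.471, -0.002], [0.471, -0.882, 0.002], [-0.001, -0.002, -1.0]]
force: [-0.1, 0.5, -1.6]
opening: 39.9
grip_force: 21.3
```

Emit:
servo_tool --pt "0 0 0 0 0 -0.12 0.565" --pt "0 0 0 0 0 -0.12 0.565" --pt "0 0 0 0 0 -0.12 0.565" --pt "0 0 0 0 0 -0.12 0.565" --pt "0 0 0 0 0 -0.12 0.565"

```text
clock: 5.98
ee_pos: [428.6, -300.1, 381.2]
eef_rot: [[0.462, 0.887, -0.002], [0.887, -0.462, 0.002], [0.0, -0.003, -1.0]]
force: [0.6, -0.1, -2.3]
opening: 39.8
grip_force: 21.3
```

Emit:
servo_tool --pt "0 0 0 0 0 -0.12 0.565" --pt "0 0 0 0 0 -0.12 0.565" --pt "0 0 0 0 0 -0.1 0.565" --pt "0 0 0 0 0 0 0.565" --pt "0 0 0 0 0 0 0.565"

```text
clock: 6.4
ee_pos: [428.7, -300.2, 381.8]
eef_rot: [[0.149, 0.989, -0.002], [0.989, -0.149, 0.001], [0.001, -0.002, -1.0]]
force: [-0.2, -0.4, -2.2]
opening: 40.2
grip_force: 21.3
```

```bash
python3 go.py 430 -300 400 90
python3 - <<'E'
from h import *
import pickle
d=grab("top"); pickle.dump(d,open("d2.pkl","wb")); o=env.get_obs(); R=o["eef_rot"]; t=o["ee_pos"]
# bench z offset of tongs underside vs TCP: -4.6
c=[proj(d,t+R@np.array([x,y,-z+4.6])) for x,y,z in((121,20,14),(121,-20,14),(50,52,19),(50,-20,19),(-137,0,11))]; print(np.array(c))
u,v=map(int,c[3]); save(d,"t2.png",(u-70,v-55,u+70,v+50),5.7)
E
```

```text
t 6.4 pos [ 428.6899 -300.1512  381.7612] yaw 81.44636309320404 tool shift [  0.3617   1.2402 -18.2408] turn [-0.0017 -0.0011 -0.1493] force [-0.2021 -0.4388 -2.2208] open 40.2278486816707 grip 21.33580058813095 q [-0.6554 -0.076   1.9446 -0.      1.275  -0.5061]
[[260.45371925 197.37040913]
 [256.20027151 224.07024546]
 [311.33939774 183.02397678]
 [304.19780801 231.25828541]
 [429.3638     237.255682  ]]
```

View pics/t2.png

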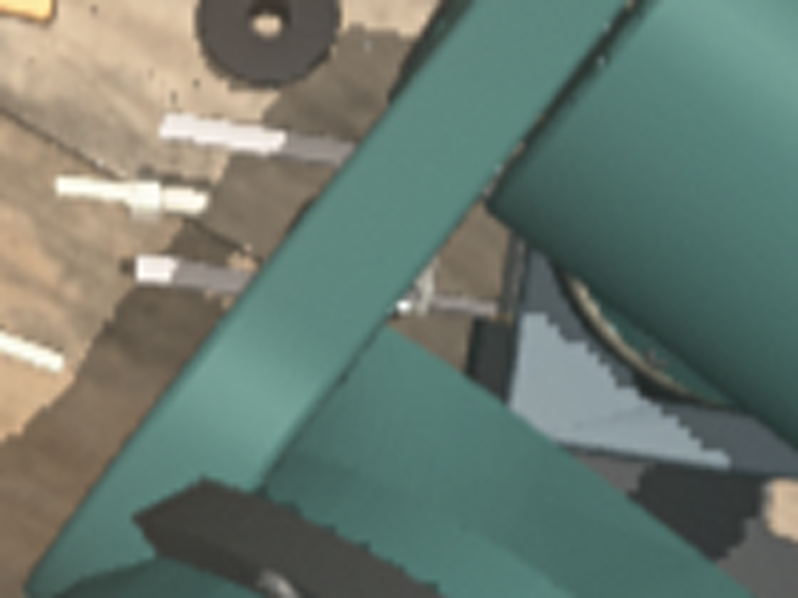

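The top crop shows only the tips, at (220,135) and (150,270). The forearm covers the bar, so I'll swing the arm to the right so the camera can see past it.

Emit:
servo_tool --pt "-30 -15.5 0 0 0 0 0.565" --pt "-30 -15.5 0 0 0 0 0.565" --pt "-30 -15.5 0 0 0 0 0.565" --pt "-30 -15.5 0 0 0 0 0.565" --pt "-30 -15.5 0 0 0 0 0.565"

```text
clock: 6.87
ee_pos: [329.3, -438.5, 382.7]
eef_rot: [[0.149, 0.989, -0.0], [0.989, -0.149, 0.0], [0.0, -0.0, -1.0]]
force: [0.2, -1.2, -0.8]
opening: 39.8
grip_force: 21.3
```

Emit:
servo_tool --pt "-30 -15.5 0 0 0 0 0.565" --pt "-30 -15.5 0 0 0 0 0.565" --pt "-30 -15.5 0 0 0 0 0.565" --pt "0 0 0 0 0 0.115 0.565" --pt "0 0 0 0 0 0.115 0.565"

```text
clock: 7.28
ee_pos: [270.1, -520.9, 382.2]
eef_rot: [[0.377, 0.926, -0.001], [0.926, -0.377, 0.001], [0.001, -0.001, -1.0]]
force: [0.6, -0.0, -1.7]
opening: 39.9
grip_force: 21.3
```

Emit:
servo_tool --pt "0 0 0 0 0 0.115 0.565" --pt "0 0 0 0 0 0.115 0.565" --pt "0 0 0 0 0 0.115 0.565" --pt "0 0 0 0 0 0.115 0.565" --pt "0 0 0 0 0 0.115 0.565"

```text
clock: 7.7
ee_pos: [271.3, -519.6, 382.5]
eef_rot: [[0.819, 0.573, -0.0], [0.573, -0.819, 0.001], [0.0, -0.001, -1.0]]
force: [-0.3, 0.8, -1.7]
opening: 39.9
grip_force: 21.3
```

Emit:
servo_tool --pt "0 0 0 0 0 0 0.565" --pt "0 0 0 0 0 0 0.565" --pt "0 0 0 0 0 0 0.565"

```text
clock: 7.95
ee_pos: [271.4, -519.6, 382.8]
eef_rot: [[0.812, 0.583, -0.0], [0.583, -0.812, 0.0], [0.0, -0.0, -1.0]]
force: [0.9, -0.0, -2.2]
opening: 39.8
grip_force: 21.3
```

```bash
cat > look.py <<'E'
from h import *
import pickle,sys
d=grab("top"); pickle.dump(d,open("d2.pkl","wb")); o=env.get_obs(); R=o["eef_rot"]; t=o["ee_pos"]
c=[proj(d,t+R@np.array([x,y,-z+4.6])) for x,y,z in((121,20,14),(121,-20,14),(50,52,19),(50,-20,19),(-137,0,11))]; print(np.array(c))
u,v=map(int,c[3]); save(d,sys.argv[1],(u-55,v-45,u+55,v+40),7)
E
python3 go.py 270 -520 380 35;python3 look.py t3.png
```

```text
t 7.95 pos [ 271.3772 -519.6498  382.8104] yaw 35.6685727768473 tool shift [-1.3232 -0.5173  2.8106] turn [-0.0005 -0.0001  0.0117] force [ 0.8731 -0.0361 -2.1701] open 39.798743612213904 grip 21.33534550666809 q [-1.1293  0.0378  1.8311 -0.      1.2732 -0.181 ]
[[450.4554864  255.38429545]
 [429.38768794 271.29494048]
 [496.95613617 281.80925656]
 [459.23039893 311.05781466]
 [540.53089062 404.52668466]]
```

View pics/t3.png

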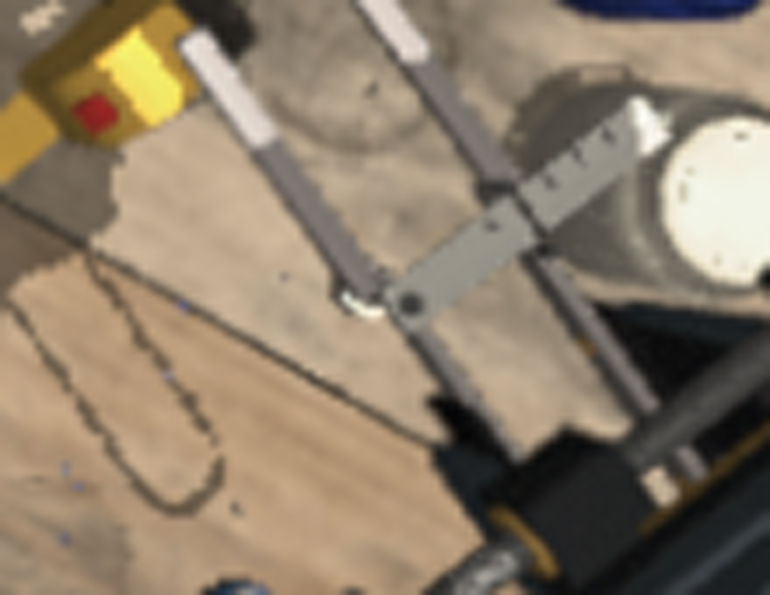

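The crop now shows the bar well. The long line runs from (520,195) to (547,243), and the right arm's outer edge meets it at about (515,185) above the bar and (550,250) below. Next I'll put numbers on the edge-to-line offset and the tip gap.

```bash
cat > rect.py <<'E'
from h import *
import pickle,sys
np.set_printoptions(precision=2,suppress=True)
d=pickle.load(open("d2.pkl","rb")); o=env.get_obs(); R=o["eef_rot"]; t=o["ee_pos"]
def rect(z,x0,x1,y0,y1,k):
    xs=np.arange(x0,x1,1/k); ys=np.arange(y0,y1,1/k)   # y: tongs left positive = -tool y
    uv=np.array([[proj(d,t+R@np.array([x,-y,-z+4.6])) for y in ys[::-1]] for x in xs[::-1]]).astype(np.float32)
    return cv2.remap(d["color"],uv[...,0],uv[...,1],cv2.INTER_CUBIC),xs[::-1],ys[::-1]
r,xs,ys=rect(14,40,122,-60,40,4)
g=cv2.cvtColor(r,cv2.COLOR_RGB2GRAY)
hs=cv2.cvtColor(r,cv2.COLOR_RGB2HSV)
for x in range(64,118,4):
    i=np.argmin(abs(xs-x)); p=255-hs[max(0,i-4):i+5,:,1].mean(0)
    m=p>np.percentile(p,50)+0.5*(p.max()-np.percentile(p,50))
    e=np.where(np.diff(m.astype(int)))[0]; print(x,ys[e])
b,_,_=rect(19,36,66,-60,40,8)
C=np.vstack([cv2.resize(r,(800,656))[:420:],b[:, :800]])
cv2.imwrite("pics/"+sys.argv[1],cv2.cvtColor(cv2.resize(C,(800,600)),cv2.COLOR_RGB2BGR))
print(C.shape)
E
python3 rect.py r3.png
```

```text
64 [ 22.    15.5  -14.75 -22.25]
68 [ 22.    15.5  -14.75 -21.75]
72 [ 21.75  15.5  -15.   -22.   -55.5  -56.5 ]
76 [ 21.75  15.5  -15.   -22.   -52.5  -53.5 ]
80 [ 22.    15.5  -15.   -22.25 -50.5  -51.75]
84 [ 21.75  15.5  -15.5  -22.5  -49.25 -50.5 ]
88 [ 21.75  15.5  -15.25 -22.5  -49.   -50.  ]
92 [ 22.    15.25 -15.   -23.25 -49.75 -51.  ]
96 [ 22.    14.25 -15.   -22.75 -51.25 -52.5 ]
100 [ 22.    14.5  -15.   -23.   -53.25 -54.75]
104 [ 22.25  14.5  -15.   -23.25 -58.5  -59.25]
108 [ 22.5   14.   -15.25 -23.25]
112 [ 21.5   13.25 -15.25 -23.  ]
116 [ 21.5   13.   -15.25 -23.25]
(660, 800, 3)
```

View pics/r3.png

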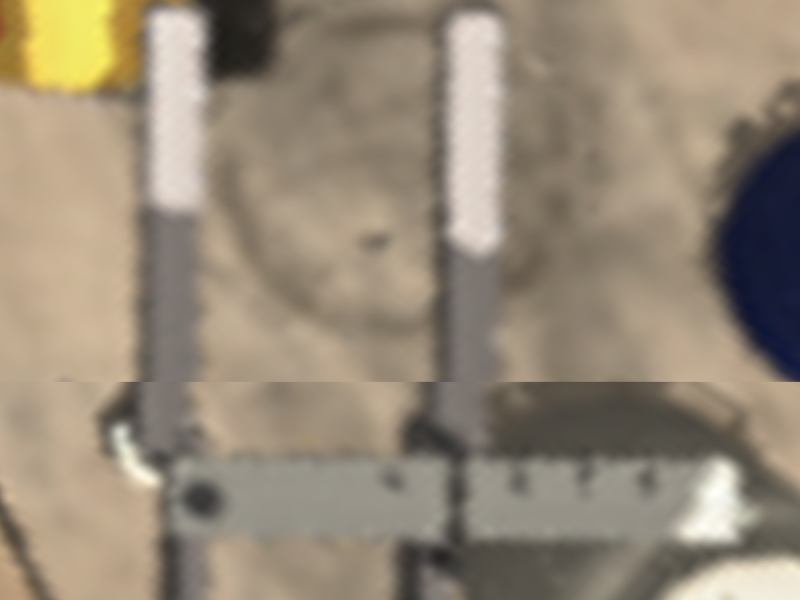

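The tip gap measures about 30.3 mm from blade centrelines about 37.3 mm apart. The opening reads 39.8 mm and the pad force 21.3 N. In the rectified picture the long line at (456,500) coincides with the right arm's outer edge. The squeeze is right, so I'll carry the tongs to the rack.

Emit:
servo_tool --pt "30.3 0.3 0 0 0 0 0.565" --pt "30.3 0.3 0 0 0 0 0.565" --pt "30.3 0.3 0 0 0 0 0.565" --pt "30.3 0.3 0 0 0 0 0.565" --pt "30.3 0.3 0 0 0 0 0.565"

```text
clock: 8.42
ee_pos: [396.6, -432.0, 383.2]
eef_rot: [[0.813, 0.582, 0.0], [0.582, -0.813, -0.0], [-0.0, 0.0, -1.0]]
force: [-0.4, -0.1, -0.8]
opening: 40.2
grip_force: 21.3
```

Emit:
servo_tool --pt "30.3 0.3 0 0 0 0 0.565" --pt "30.3 0.3 0 0 0 0 0.565" --pt "30.3 0.3 0 0 0 0 0.565" --pt "0 0 0 0 0 0.1 0.565" --pt "0 0 0 0 0 0.12 0.565"

```text
clock: 8.83
ee_pos: [471.3, -379.8, 383.0]
eef_rot: [[0.921, 0.389, -0.0], [0.389, -0.921, 0.0], [-0.0, -0.0, -1.0]]
force: [-1.4, -0.5, -1.1]
opening: 40.0
grip_force: 21.3
```

Emit:
servo_tool --pt "0 0 0 0 0 0.12 0.565" --pt "0 0 0 0 0 0.12 0.565" --pt "0 0 0 0 0 0.12 0.565" --pt "0 0 0 0 0 0.12 0.565" --pt "0 0 0 0 0 0.12 0.565"

```text
clock: 9.25
ee_pos: [470.1, -380.8, 383.1]
eef_rot: [[0.979, -0.203, -0.0], [-0.203, -0.979, 0.0], [-0.0, -0.0, -1.0]]
force: [-0.4, -0.4, -2.0]
opening: 40.0
grip_force: 21.3
```

Emit:
servo_tool --pt "0 0 0 0 0 0.02 0.565" --pt "-7 -31.9 10 0 0 0 0.565" --pt "-7 -31.9 16 0 0 0 0.565" --pt "-7 -31.9 16 0 0 0 0.565" --pt "-7 -31.9 16 0 0 0 0.565"

```text
clock: 9.67
ee_pos: [470.4, -249.0, 324.6]
eef_rot: [[0.977, -0.214, 0.0], [-0.214, -0.977, -0.0], [0.0, 0.0, -1.0]]
force: [0.3, 0.3, -1.2]
opening: 39.9
grip_force: 21.3
```

Emit:
servo_tool --pt "-7 -31.9 16 0 0 0 0.565" --pt "-7 -31.9 16 0 0 0 0.565" --pt "-7 -31.9 16 0 0 0 0.565" --pt "-7 -31.9 16 0 0 0 0.565" --pt "-7 -31.9 16 0 0 0 0.565"

```text
clock: 10.08
ee_pos: [471.1, -85.5, 244.7]
eef_rot: [[0.977, -0.214, 0.001], [-0.214, -0.977, -0.0], [0.001, 0.0, -1.0]]
force: [0.9, 0.3, -0.3]
opening: 40.0
grip_force: 21.3
```

Emit:
servo_tool --pt "-7 -31.9 16 0 0 0 0.565" --pt "-7 -31.9 16 0 0 0 0.565" --pt "-7 -31.9 16 0 0 0 0.565" --pt "0 0 0 0 0 0 0.565" --pt "0 0 0 0 0 0 0.565"

```text
clock: 10.5
ee_pos: [471.3, 12.2, 196.5]
eef_rot: [[0.977, -0.212, -0.001], [-0.212, -0.977, -0.0], [-0.001, 0.0, -1.0]]
force: [-1.2, -0.6, -1.7]
opening: 40.0
grip_force: 21.3
```

```bash
python3 go.py 469.9 12.1 44.6 -12.4
```

```text
t 10.5 pos [471.2689  12.2421 196.5271] yaw -12.236246008423475 tool shift [ -1.0958   0.3791 151.9289] turn [0.0003 0.0014 0.0029] force [-1.1563 -0.6123 -1.7187] open 39.98592545711151 grip 21.33496642112732 q [-0.0234  0.036   2.1955 -0.0001  0.9116  1.761 ]
```

Emit:
servo_tool --pt "-3 0.3 30 0 0 0.003 0.565" --pt "-3 0 35 0 0 0 0.565" --pt "0 0 35 0 0 0 0.565" --pt "0 0 30 0 0 0 0.565" --pt "0 0 15 0 0 0 0.565"

```text
clock: 10.92
ee_pos: [464.9, 11.0, 49.8]
eef_rot: [[0.976, -0.22, -0.002], [-0.22, -0.976, -0.0], [-0.002, 0.0, -1.0]]
force: [-0.9, 0.8, -0.8]
opening: 40.1
grip_force: 21.3
```

Emit:
servo_tool --pt "0 0 7 0 0 0 0.565" --pt "0 0 0 0 0 0 0.565" --pt "0 0 0 0 0 0 0.565"

```text
clock: 11.17
ee_pos: [466.7, 11.5, 46.0]
eef_rot: [[0.975, -0.221, 0.001], [-0.221, -0.975, -0.0], [0.001, -0.0, -1.0]]
force: [0.7, 0.8, -0.7]
opening: 39.6
grip_force: 21.3
```

```bash
python3 go.py 523.6 0.4 44.6 -12.4
python3 - <<'E'
from h import *
a,b=grab("top"),grab("scene")
I=[cv2.resize(x,(800,300),interpolation=cv2.INTER_CUBIC) for x in (a["color"][125:200,130:330],b["color"][130:205,190:390])]
cv2.imwrite("pics/p4.png",cv2.cvtColor(np.vstack(I),cv2.COLOR_RGB2BGR))
E
```

```text
t 11.17 pos [466.7043  11.4857  46.0086] yaw -12.765742564006208 tool shift [57.9374 -1.7601  1.4691] turn [-0.0002 -0.001  -0.0064] force [ 0.6784  0.7759 -0.7022] open 39.574182399691296 grip 21.33612334728241 q [-0.0253  0.3121  2.2485 -0.0001  0.58    1.7683]
```

View pics/p4.png

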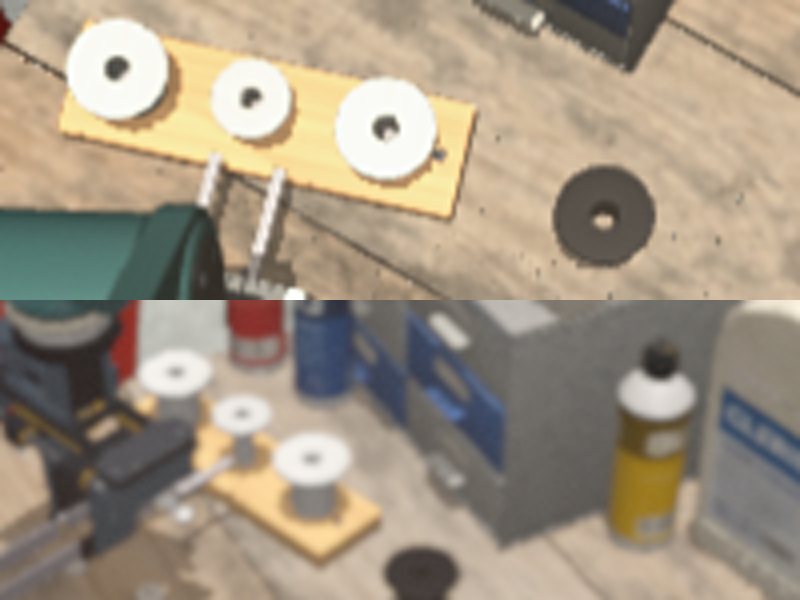

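The picture shows both tips just in front of the slim bush, at (217,157) and (280,172), with the bush at (252,98). The scene view shows the blade at barrel height. Before sliding in I'll check the lateral alignment numerically.

Run:
```python
from h import *
np.set_printoptions(precision=1,suppress=True)
d=grab("top"); o=env.get_obs(); R=o["eef_rot"]; t=o["ee_pos"]
P=lambda u,v,z:onz(d,130+u/4,125+v/4,z)
im=d["color"]; hsv=cv2.cvtColor(im,cv2.COLOR_RGB2HSV)
m=((hsv[...,1]<45)&(hsv[...,2]>150)).astype(np.uint8)
loc=lambda X:(R.T@(X-t))*[1,-1,-1]
cs,_=cv2.findContours(m[125:205,130:260],cv2.RETR_EXTERNAL,cv2.CHAIN_APPROX_NONE)
for c in cs:
    if cv2.contourArea(c)<15: continue
    (u,v),(w,h),th=cv2.minAreaRect(c); X=onz(d,u+130,v+125,68); Y=onz(d,u+130,v+125,55)
    print("px",u+130,v+125,w,h,"z68",X,loc(X),"z55 local",loc(Y))
    if cv2.contourArea(c)<150:
        q=c.reshape(-1,2)+[130,125]; L=np.array([loc(onz(d,a,b,55.4)) for a,b in q]); print("  blade x",L[:,0].min(),L[:,0].max(),"y",L[:,1].min(),L[:,1].max(),np.polyfit(L[:,0],L[:,1],1))
print("pred tips px",[proj(d,t+R@np.array([121,s,-9.4])) for s in(-18.5,18.5)])
```

```text
px 198.32353973388672 197.7058868408203 15.522278785705566 4.608177185058594 z68 [506.8 -35.6  68. ] [ 49.5 -37.4  21.4] z55 local [ 50.5 -34.9   8.4]
  blade x 45.30460928706491 55.97470840193251 y -52.4665724206219 -17.373624416059023 [  0.2 -44.2]
px 196.26414489746094 178.57546615600586 3.5713741779327393 24.312816619873047 z68 [549.8 -30.1  68. ] [ 90.2 -22.5  21.3] z55 local [ 91.8 -19.8   8.3]
  blade x 64.28855090060921 119.41458127666215 y -24.42450983395576 -16.157488400212248 [ -0.  -17.5]
px 181.64706802368164 169.41176986694336 3.395498752593994 13.581995010375977 z68 [570.4   3.1  68. ] [102.9  14.4  21.3] z55 local [104.7  17.7   8.3]
  blade x 89.18679256497775 120.19127724051854 y 13.614130934776096 21.372227087193185 [-0.  18.4]
px 226.0 156.5 25.0 24.0 z68 [600.2 -95.6  68. ] [153.8 -75.3  21.2] z55 local [156.3 -73.2   8.2]
px 192.5 149.5 19.0 19.0 z68 [615.9 -20.1  68. ] [152.4   1.8  21.2] z55 local [154.9   4.9   8.1]
px 158.9000015258789 141.79999923706055 24.59674644470215 25.043960571289062 z68 [633.4  56.2  68. ] [152.6  80.1  21.1] z55 local [155.1  84.2   8.1]
pred tips px [array([183. , 162.3]), array([198.8, 166. ])]
```

The blades sit about 2.8 mm right of the bush's line, so I'll shift left and then slide in.

Emit:
servo_tool --pt "0 -2.7 1.5 0 0 0 0.565" --pt "6 0 0 0 0 0 0.565" --pt "8 0 0 0 0 0 0.565" --pt "8 0 0 0 0 0 0.565" --pt "8 0 0 0 0 0 0.565"

```text
clock: 11.73
ee_pos: [497.0, 7.9, 43.8]
eef_rot: [[0.975, -0.221, 0.001], [-0.221, -0.975, -0.0], [0.001, -0.0, -1.0]]
force: [0.0, -0.3, -0.5]
opening: 40.0
grip_force: 21.3
```

Emit:
servo_tool --pt "8 0 0 0 0 0 0.565" --pt "8 0 0 0 0 0 0.565" --pt "7 0 0 0 0 0 0.565" --pt "5 0 0 0 0 0 0.565" --pt "0 0 0 0 0 0 0.565"

```text
clock: 12.15
ee_pos: [524.1, 1.6, 43.7]
eef_rot: [[0.975, -0.222, 0.001], [-0.222, -0.975, -0.0], [0.001, -0.0, -1.0]]
force: [-0.2, -0.8, -0.4]
opening: 40.1
grip_force: 21.3
```

Emit:
servo_tool --pt "0 0 0 0 0 0 0.565" --pt "0 0 0 0 0 0 0.565"

```text
clock: 12.32
ee_pos: [522.5, 1.9, 43.5]
eef_rot: [[0.975, -0.221, -0.001], [-0.221, -0.975, 0.0], [-0.001, 0.0, -1.0]]
force: [0.3, -0.5, -1.3]
opening: 40.0
grip_force: 21.3
```

```bash
python3 go.py 523.6 3 100 -12.4
python3 - <<'E'
from h import *
np.set_printoptions(precision=1,suppress=True)
d=grab("top"); hsv=cv2.cvtColor(d["color"],cv2.COLOR_RGB2HSV)
o=env.get_obs(); R=o["eef_rot"]; t=o["ee_pos"]
a,b=d,grab("scene")
I=[cv2.resize(x,(800,300),interpolation=cv2.INTER_CUBIC) for x in (a["color"][125:200,130:330],b["color"][130:190,190:350])]
cv2.imwrite("pics/p5.png",cv2.cvtColor(np.vstack(I),cv2.COLOR_RGB2BGR))
print("bush in tool (x, left)",[ (R.T@(np.array([*p,60])-t))*[1,-1,1] for p in((615.9,-20.1),(616.4,-19.9))])
E
```

```text
t 12.32 pos [522.5151   1.9047  43.4759] yaw -12.790292003137687 tool shift [  0.7833  -1.3033 -56.5246] turn [ 0.0001  0.0006 -0.0068] force [ 0.2862 -0.4658 -1.2612] open 39.97187150257632 grip 21.335145235061646 q [-0.041   0.3843  2.1403  0.      0.6176  1.753 ]
bush in tool (x, left) [array([ 96. ,  -0.8, -16.5]), array([ 96.4,  -0.5, -16.5])]
```

View pics/p5.png

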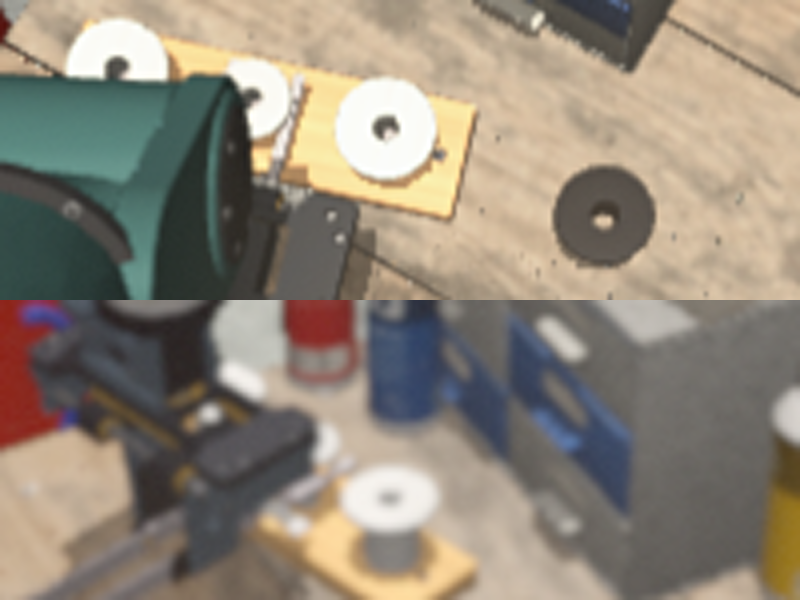

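The top crop shows the right blade at about (294,98), beside the slim bush's flange at (252,97), and the bush has not moved. I'll measure how well it is centred before lifting.

Run:
```python
from h import *
np.set_printoptions(precision=1,suppress=True)
d=grab("top"); im=d["color"]; hsv=cv2.cvtColor(im,cv2.COLOR_RGB2HSV)
o=env.get_obs(); R=o["eef_rot"]; t=o["ee_pos"]; loc=lambda X:(R.T@(X-t))*[1,-1,-1]
s=hsv[...,1].astype(int)
for v in range(142,172,3):
    u=np.arange(180,218); row=s[v,u]
    print(v, "".join("#" if x<60 else "." for x in row), [round(float(loc(onz(d,uu,v,53))[1]),1) for uu in u if s[v,uu]<60 and uu>198], round(float(loc(onz(d,200,v,53))[0]),0))
# right flange extreme: fit circle to right-side flange edge pixels
print("flange c local", loc(onz(d,192.5,149.5,68)))
```

```text
142 ......##############................## [-7.4, -45.3, -47.5] 120.0
145 .......###############.###............ [-9.1, -11.3, -13.6, -18.0, -20.2, -22.5] 113.0
148 .........#################...........# [-10.8, -13.0, -15.3, -17.5, -19.7, -21.9, -24.2, -50.8] 106.0
151 .......##################..........### [-12.5, -14.7, -17.0, -19.2, -21.4, -23.6, -48.1, -50.3, -52.5] 99.0
154 ..#...##################..........#### [-14.2, -16.4, -18.7, -20.9, -23.1, -47.5, -49.8, -52.0, -54.2] 92.0
157 ##....#################...........#### [-15.9, -18.1, -20.4, -22.6, -49.2, -51.4, -53.6, -55.9] 86.0
160 ##...#######.......###............#### [-17.6, -19.8, -22.1, -50.9, -53.1, -55.3, -57.5] 79.0
163 ##...#######......####.............### [-19.3, -21.5, -23.7, -54.8, -57.0, -59.2] 72.0
166 ##..########......##.................# [-21.0, -60.8] 65.0
169 ##..################.................. [-22.7] 59.0
flange c local [95.9 -0.8 24.4]
```

The offset is only about 0.6 mm, so I'll lift gently.

Emit:
servo_tool --pt "0 0 -3 0 0 0 0.565" --pt "0 0 -3 0 0 0 0.565" --pt "0 0 -2 0 0 0 0.565" --pt "0 0 -2 0 0 0 0.565" --pt "0 0 -2 0 0 0 0.565"

```text
clock: 12.88
ee_pos: [523.0, 1.9, 56.0]
eef_rot: [[0.975, -0.221, 0.0], [-0.221, -0.975, 0.0], [0.0, -0.0, -1.0]]
force: [0.2, -0.4, -2.2]
opening: 39.9
grip_force: 21.3
```

Emit:
servo_tool --pt "0 0 -2 0 0 0 0.565" --pt "0 0 -3 0 0 0 0.565" --pt "0 0 -4 0 0 0 0.565" --pt "0 0 -5 0 0 0 0.565" --pt "0 0 -6 0 0 0 0.565"

```text
clock: 13.3
ee_pos: [522.9, 1.9, 76.0]
eef_rot: [[0.975, -0.221, -0.0], [-0.221, -0.975, 0.0], [-0.0, 0.0, -1.0]]
force: [0.9, -0.1, -1.8]
opening: 40.2
grip_force: 21.3
```

Emit:
servo_tool --pt "0 0 -7 0 0 0 0.565" --pt "0 0 -8 0 0 0 0.565" --pt "0 0 -8 0 0 0 0.565" --pt "0 0 -8 0 0 0 0.565" --pt "0 0 -8 0 0 0 0.565"

```text
clock: 13.72
ee_pos: [523.0, 1.9, 115.6]
eef_rot: [[0.975, -0.221, 0.0], [-0.221, -0.975, -0.0], [0.0, -0.0, -1.0]]
force: [0.3, 0.5, -1.4]
opening: 39.8
grip_force: 21.3
```

Emit:
servo_tool --pt "0 0 -8 0 0 0 0.565" --pt "0 0 -6 0 0 0 0.565" --pt "0 0 -4 0 0 0 0.565" --pt "0 0 -2 0 0 0 0.565" --pt "0 0 0 0 0 0 0.565"

```text
clock: 14.13
ee_pos: [523.1, 1.9, 135.0]
eef_rot: [[0.975, -0.221, 0.001], [-0.221, -0.975, -0.0], [0.001, -0.0, -1.0]]
force: [-0.6, -0.6, -2.4]
opening: 39.7
grip_force: 21.3
```

Emit:
servo_tool --pt "0 0 0 0 0 0 0.565" --pt "0 0 0 0 0 0 0.565" --pt "0 0 0 0 0 0 0.565" --pt "0 0 0 0 0 0 0.565" --pt "0 0 0 0 0 0 0.565"

```text
clock: 14.55
ee_pos: [522.9, 1.8, 134.4]
eef_rot: [[0.975, -0.221, -0.0], [-0.221, -0.975, 0.0], [-0.0, 0.0, -1.0]]
force: [-0.3, 0.1, -2.2]
opening: 39.8
grip_force: 21.3
```

```bash
python3 go.py 523.6 3 100 -12.4
python3 - <<'E'
from h import *
a,b=grab("top"),grab("scene")
I=[cv2.resize(x,(800,300),interpolation=cv2.INTER_CUBIC) for x in (a["color"][125:200,130:330],b["color"][110:185,190:390])]
cv2.imwrite("pics/p6.png",cv2.cvtColor(np.vstack(I),cv2.COLOR_RGB2BGR))
E
```

```text
t 14.55 pos [522.8866   1.8489 134.4385] yaw -12.78766302163282 tool shift [ 0.4525 -1.2829 34.4383] turn [ 0.0001  0.0003 -0.0068] force [-0.2558  0.1199 -2.158 ] open 39.799078767447554 grip 21.300283670425415 q [-0.041   0.2202  2.1263 -0.      0.7955  1.753 ]
```

View pics/p6.png

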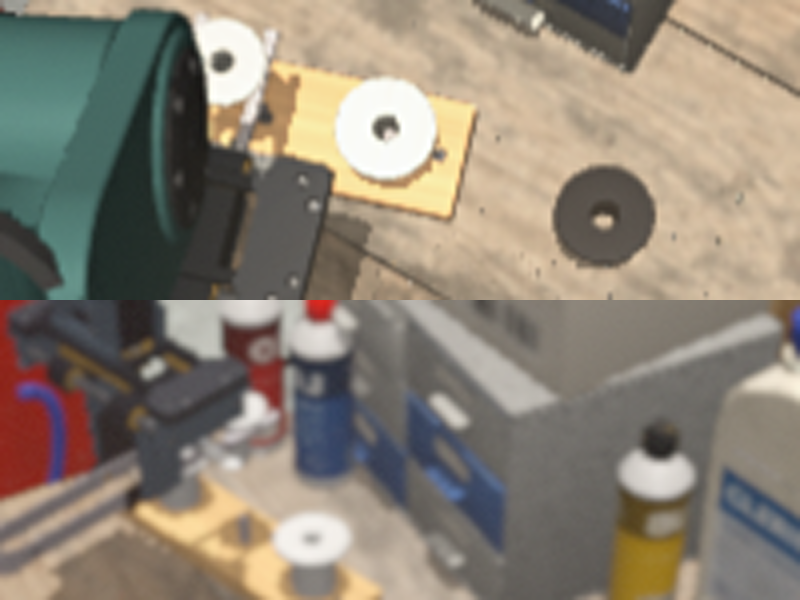

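The last picture shows the slim bush's flange on the blades at (228,62) in the top view, and the middle dowel bare at (245,530) in the scene view. Both stout bushes are still standing. I'll check the bush's pose numerically and hand in if it is consistent.

Run:
```python
from h import *
np.set_printoptions(precision=1,suppress=True)
d=grab("top"); o=env.get_obs(); R=o["eef_rot"]; t=o["ee_pos"]; loc=lambda X:(R.T@(X-t))*[1,-1,-1]
z=t[2]+9.4+5; p=onz(d,130+226/4,125+62/4,z); print(p,loc(p),o["opening"],o["grip_force"],abs(o["dq"]).max())
if abs(loc(p)[0]-96)<8 and abs(loc(p)[1])<6: print(env.finish_job())
```

```text
[615.4 -22.6 149. ] [95.6 -3.3 14.4] 39.733037428914464 21.30027562379837 0.0018450812982878774
the job is handed in; nothing more can be done
None
```

I handed the job in with the tongs held in the air, squeezed to the long line (opening 39.7 mm, steady), and the slim bush hanging from the tips about 80 mm above its seat on the rack; nothing else looked disturbed in the final views, though the left stout bush was partly hidden.

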